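# Put a control box on its first supply and start it

## Task

Power up the control box lying on the bench: pinch both release tabs of the red safety selector evenly and gently, turn it clockwise from the white dot to the green dot, feel for its notch there without overrunning far towards the orange dot and without ever forcing it against its lock, and let go so that both tabs have sprung out and lock it. Then press the green start button down to its stop with a light push and let it come up again. Do not press the emergency stop or the blue button, and leave the loose parts and tools where they are.

Things in the scene. Friction and masses are not known exactly. Their poses are not given: they have to be found in the camera images.
- panel: grey control box 300 x 360 x 130 mm lying fixed on its back, its door facing up; origin at the centre of its underside, door surface at z = 130 mm; x points across the door away from the robot (at yaw 0), y to the left, z up
- selector: the safety selector's square yellow plate, 110 x 110 x 3 mm, fixed flat on the door's +y half; origin at its underside's centre, on the handle's turning axis; axes as the panel's. Dots on it 47 mm from the axis: green (the goal) on the +x axis, white (off, the start) 60 deg anticlockwise of that seen from above, orange 60 deg clockwise
- lock_ring: black ring fixed on the plate round the handle, inner radius 33, outer 41, 9 mm high, with 8 mm wide notches that take a 6 mm lug on each tab; origin on the turning axis, 3 mm above the door. A lug clears a notch only when its tab is in by over 3.6 mm. The green notches are in two steel index plates set by hand: up to 10 deg to either side of the green dot, to be found by feel
- handle: red rotary handle; origin on the turning axis, 3 mm above the door; x along the grip bar towards its white pointer line, z up. Disc 61 mm wide, 8 mm high; on it the bar, 60 mm long, 17 mm thick (24 at its ends), its top 44 mm above the origin; beside the bar at +y and -y the grey ribbed release tabs. Turns clockwise 60 deg per dot against 0.1 N m of friction; no stop at green
- pointer (a point): point on the handle's pointer line, 30 mm from the turning axis along the handle's x, 44 mm above its origin; right at the green dot it lies on the selector's +x axis; locked at green it may stand up to 12 deg to either side, as the notch does
- tab_a (a joint): tab at the handle's +y: paddle 28 mm wide along x, 14 to 42 mm above the handle's origin, outer face 19 mm from the axis when out (joint 0), 14 mm pressed in fully (0.005 m); spring 5 N out, 10 N in. Both must be in at once to turn. Let out away from a notch, the lugs stop on the ring's rim, tabs still about 3.6 mm in; let out within about 2 deg of it they drop in
- tab_b (a joint): tab at the handle's -y side, the mirror image of tab_a: 38 mm over both when out, 31 mm with the lugs on the rim, 28 mm when both are in. Fingers closing off the axis press the tabs unevenly and are pushed sideways
- start (a joint): green start button's travel: 0 = up, 0.005 m = down at its stop; 1.5 N to move, 5 N at the stop
- start_top (a point): centre of the top of the green start button: a 29 mm wide cap 14 mm above the door, 9 mm above its bezel, pressed straight down. It, the blue button and the emergency stop stand in a row along the door's x, 62 mm apart, on its -y half, in any order
- start_base: steel bezel that carries the green button, 39 mm across, 5 mm high; origin at its centre on the door
- resetter (a joint): blue button, same build as the start button: not to be pressed; 0 = up
- resetter_top (a point): centre of the top of the blue button
- estop (a joint): red mushroom emergency stop, 40 mm across, on a yellow disc: not to be pressed; 0 = up, 0.005 m = down
- estop_top (a point): centre of the top of the emergency stop, 38 mm above the door
- duct_a: loose grey slotted wiring duct 300 x 45 x 60 mm, left of the box; origin centre of underside
- duct_b: loose grey slotted wiring duct 240 x 35 x 45 mm, left of the box; origin centre of underside
- din_rail: loose steel mounting rail 200 x 35 x 8 mm, right of the box; origin centre of underside
- multimeter: loose yellow multimeter 170 x 82 x 45 mm, right of the box; origin centre of underside
- tape: loose blue tape ring 90 mm across, 19 mm high, right of the box; origin centre of underside
- screwdriver: loose orange-handled screwdriver 162 mm long, 16 mm high, lying on the door along the edge nearer the robot; origin under its handle's middle
- terminals: loose block of terminals 30 x 66 x 26 mm lying on the door by its far edge; origin centre of underside

How it is judged (in metres and radians):
On the way, in this order (a step that is already met when the one before it is completed fails the run):
1. both release tabs are pinched in (value of joint each of tab_a, tab_b above 0.004 m), for 0.2 s.
2. the selector points at the green dot with both tabs out (y of pointer in the frame of selector between -0.0075 and 0.0075 m and x of pointer in the frame of selector above 0.02 m and value of joint each of tab_a, tab_b below 0.0012 m), for 0.2 s.
3. the green start button is pressed down (value of joint start above 0.0038 m), for 0.1 s.
At the end, for the whole second after the job is handed in: The selector's pointer stands at the green dot (within 7.5 mm sideways), both release tabs are out (within 1.2 mm) so that it is locked there, and the green start button, having been pressed at least 3.8 mm down, is up again (within 1 mm) (all of step 2 and value of joint start below 0.001 m); the robot touches nothing.
It fails at once if the handle is forced against its lock (more than 25 N on the notched ring) (contact force between handle and lock_ring above 25 N).
It fails at once if the tabs are squeezed too hard (more than 100 N of finger force on the handle in all) (contact force between the fingers and handle above 100 N).
It fails at once if the selector overruns the green dot towards orange (by more than 14 mm at the pointer) (y of pointer in the frame of selector below -0.014 m).
It fails at once if the start button is hit hard (more than 25 N), or the emergency stop or blue button is pressed (more than 1.5 mm) (contact force between the arm and start_base above 25 N or value of joint any of estop, resetter above 0.0015 m).
It fails at once if a loose part or tool is moved by more than 20 mm (distance of any of duct_a, duct_b, din_rail, multimeter, tape, screwdriver, terminals from where it was at the start of the episode above 0.02 m).
It also fails if it takes over 58 s, if anything falls off the work surface, if the arm or the gripper's body presses on something with over 40 N, if the wrist force passes 120 N, or if a joint passes its speed limit or range.

## Robot

A 6-joint arm with a two-finger parallel gripper is mounted at the origin on the work surface. World frame = base frame: x ahead of the robot, y to its left, z up, the work surface at z = 0. Lengths are in m, angles in degrees, forces in N, time in s.
With the tool pointing down it reaches from about 0.375 to 0.9 m from the base axis. Payload 3.1 kg.
Tool frame: the origin (TCP) lies at the very end of the fingers, on their centre line; the grasp point (between the pads) lies 19 mm behind it; z points along the fingers, y is the line along which they close (so a half turn about z gives the same grasp; the last joint's range is limited). The gripper opens to 87 mm and grips with 3 to 60 N. Pads are 19 mm wide; open, the fingers measure 117 mm over their backs; the gripper's body (75 mm by 190 mm) begins 51 mm behind the grasp point.
Start: joints at [65.174, 30.224, 82.088, -0, 67.689, -10.227], TCP at [0.157, 0.605, 0.223] pointing down, gripper open.
Joint ranges: [-176.69, 176.69], [-43.24, 126.21], [12.49, 139.97], [-82, 262], [0, 151.66], [-163.58, 163.58]. Speed limits (degrees/s): [159.86, 159.86, 180, 180, 180, 180].

## Interface

Orientations are given as a 3x3 rotation matrix whose columns are the frame's x, y, z axes.
In Python, from rig import bot gives the robot as it stands.
- The arm moves only by the tool move_arm, never from a script. Its argument "increments" is a list of rows, each an object with "xyz": the shift along the tool's x, y, z in mm, a list of three; "roll": the turn about the tool's z in rad; "grip": the opening in per cent of the stroke, from 0 (shut) to 100 (fully open). A call has 1 to 5 rows; each row shifts and turns the commanded pose from where the row before left it, along the tool's axes as they then stand; what a row does not reach is not made up. A row lasts 1/12 s, in which the tool goes at most 41.7 mm and 7.16 degrees, less where a joint would pass 70% of its speed; a pose out of reach is approached as far as the arm can. A call is refused whole if a number of a shift passes 41.7 or a number of a turn 0.125, either way. A call with a gripper value outside its range is refused whole. The fingers move at their own pace and stop on an object; the grip force is fixed at half the most. Time passes only in rows, so rows that do not move let the fingers close. It gives the time, the measured TCP pose, the force, the opening and the grip force at its end, in the units of the state.
- bot.read_state(): the state, without advancing time (a new reading comes with each control period).
- bot.capture(name): name is "scene" or "top"; returns (picture, depth): 400x640x3 uint8, red, green, blue; 400x640 float32, m along the optical axis (not along the pixel's ray), 0 where there is no reading.
- bot.camera_model(name): a dict with "intrinsics" (3x3 intrinsics, pixels), "D" ([k1, k2, p1, p2, k3] as OpenCV has them; the pictures are not rectified), "rvec" (rotation vector, rad) and "tvec" (3), from world to camera coordinates, as OpenCV has them. Camera axes: x right, y down, z forward; pixel columns grow to the right and rows downward; lengths in m; the calibration is good to about 2 mm. A picture is of the moment at which its call begins. camera_model takes no time and is no camera call.
- bot.hand_in(): hands the job in; it is judged then, once.
Trained networks look in the newest picture that a camera, given by its name, has taken for a name from the list of things; names that differ only in an ending like _2 or _b are one class to them, and where a whole thing is asked for, a point or a joint stands for the part that bears it (a point fixed in the world has none). Each returns a list of dicts, best first, with "conf" (0 to 1); they miss things now and then, are a little off and sometimes report something else, mostly with a low value. They report only what shows in the picture. A call takes as long as a camera call.
- bot.spot_in(label, camera): "at" ([x, y, z] in m, in the coordinates of the camera as it stood for that picture, good to about 4 mm: the middle of the surface that is visible of it).
- bot.trace(label, camera): "mask" (400x640 bool, what is visible of it).
The state is a dict: "time_s": time; "joint_positions": joint angles; "qvel": joint speeds; "tau": joint torques, N m; "position": TCP position; "tcp_rot": TCP orientation; "force": force on the tool from outside, world axes, zero at the start; "moment": the same for the moment, N m; "opening": opening from 0.0 (shut) to 1.0 (fully open); "grasp_force": force on a finger pad.
Only numpy, scipy, OpenCV 4.12 (cv2) and the standard library are available. Lean on these libraries where they do the work, as an engineer would, in place of code of your own. Each camera call takes 0.05 s, during which the arm holds its last target. There are 200 camera calls.

## Working session

There is one attempt and no reset: what is moved stays moved. The work goes in short steps, Python scripts to look and compute and a tool call to move; the robot and the scene stay as the last step left them, time stands still between calls to the robot, and variables do not carry over. Pictures are saved under pics/ and viewed, at most 10 in all, crops included, and the job is handed in when it is done.

Besides the shell and the picture viewer there is one more tool, called after "Call:" by a JSON object that holds its "op" and its "data", one argument or row to a line. move_arm: Moves the arm, as the interface text tells. Its arguments: {"type":"object","properties":{"increments":{"type":"array"}},"required":["increments"]}

```bash
mkdir -p pics; ls; cat > h.py <<'E'
import numpy as np, cv2
from rig import bot
def cam(n):
    m=bot.camera_model(n); K=np.array(m["intrinsics"],float); D=np.array(m["D"],float)
    R=cv2.Rodrigues(np.array(m["rvec"],float))[0]; t=np.array(m["tvec"],float).ravel()
    return K,D,R,t
def toworld(p,n):
    K,D,R,t=cam(n); return (np.asarray(p)-t)@R
def ray(uv,n):
    K,D,R,t=cam(n); u=cv2.undistortPoints(np.array([[uv]],float),K,D).ravel()
    return -R.T@t, R.T@np.array([u[0],u[1],1])
def atz(uv,z,n):
    o,d=ray(uv,n); return o+d*(z-o[2])/d[2]
def proj(P,n):
    K,D,R,t=cam(n); return cv2.projectPoints(np.array(P,float).reshape(-1,3),cv2.Rodrigues(R)[0],t,K,D)[0].reshape(-1,2)
def cloud(mask,dep,n):
    K,D,R,t=cam(n); v,u=np.nonzero(mask&(dep>0)); z=dep[v,u]
    q=cv2.undistortPoints(np.stack([u,v],1).astype(float)[:,None],K,D)[:,0]
    return (np.c_[q*z[:,None],z]-t)@R
E
python3 - <<'E'
from h import *
np.set_printoptions(precision=4,suppress=True)
s=bot.read_state(); print(s['position'],s['opening'],s['time_s'],s['tcp_rot'])
for n in("scene","top"):
    im,d=bot.capture(n); cv2.imwrite(f"pics/{n}0.png",im[:,:,::-1])
    K,D,R,t=cam(n); print(n,K[0,0],"cam at",-R.T@t,"fwd",R[2])
    for l in("selector","handle","lock_ring","start_base","start_top","estop_top","resetter_top","panel","pointer"):
        for r in bot.spot_in(l,n)[:2]: print(l,round(r['conf'],2),toworld(r['at'],n))
E
```

```text
pics
[0.1572 0.6042 0.2216] 1.0008325122217199 0.0 [[-0.9677  0.2521 -0.0009]
 [ 0.2521  0.9677 -0.0019]
 [ 0.0004 -0.0021 -1.    ]]
scene 361.1687638372732 cam at [ 1.31   -0.3387  0.677 ] fwd [-0.7692  0.3339 -0.5449]
selector 0.76 [0.6066 0.0111 0.1404]
handle 0.64 [0.6032 0.0132 0.1617]
lock_ring 0.54 [0.617  0.0059 0.1466]
start_top 0.46 [ 0.6305 -0.1506  0.1463]
estop_top 0.71 [0.6049 0.009  0.1573]
estop_top 0.53 [ 0.5726 -0.1455  0.1708]
resetter_top 0.17 [ 0.5756 -0.1444  0.1639]
panel 0.73 [ 0.6989 -0.0943  0.1226]
panel 0.4 [ 0.5686 -0.3478  0.0006]
pointer 0.71 [0.5996 0.0121 0.163 ]
top 509.52570253103573 cam at [ 0.3287 -0.0081  1.456 ] fwd [ 0.1569 -0.0014 -0.9876]
selector 0.85 [0.5829 0.0197 0.134 ]
handle 0.56 [0.5836 0.0198 0.1644]
lock_ring 0.68 [0.6048 0.0054 0.168 ]
lock_ring 0.66 [0.583  0.016  0.1381]
start_base 0.74 [ 0.6206 -0.155   0.1444]
start_top 0.45 [ 0.6225 -0.151   0.147 ]
estop_top 0.73 [ 0.56   -0.1394  0.1675]
estop_top 0.33 [ 0.7035 -0.0543  0.1566]
resetter_top 0.48 [ 0.5    -0.1294  0.1433]
panel 0.86 [ 0.5444 -0.0746  0.1276]
panel 0.35 [ 0.5611 -0.1433  0.1682]
pointer 0.89 [0.5869 0.0225 0.1682]
```

```bash
python3 - <<'E'
from h import *
a=cv2.imread("pics/top0.png"); b=cv2.imread("pics/scene0.png")
p=proj([[.58,.02,.15]],"top")[0]; q=proj([[.58,.02,.15]],"scene")[0]; print(p,q,bot.read_state()['time_s'])
def crop(i,p,w,h,s):
    x=int(p[0]-w/2);y=int(p[1]-h/2);x=max(x,0);y=max(y,0);print(x,y)
    return cv2.resize(i[y:y+h,x:x+w],None,fx=s,fy=s,interpolation=cv2.INTER_CUBIC)
cv2.imwrite("pics/tc.png",crop(a,(p[0]+25,p[1]),150,110,5))
cv2.imwrite("pics/sc.png",crop(b,q,150,110,5))
E
```

```text
[308.54796705 181.48900239] [335.09387101 203.41815263] 1.0
258 126
260 148
```

View pics/tc.png

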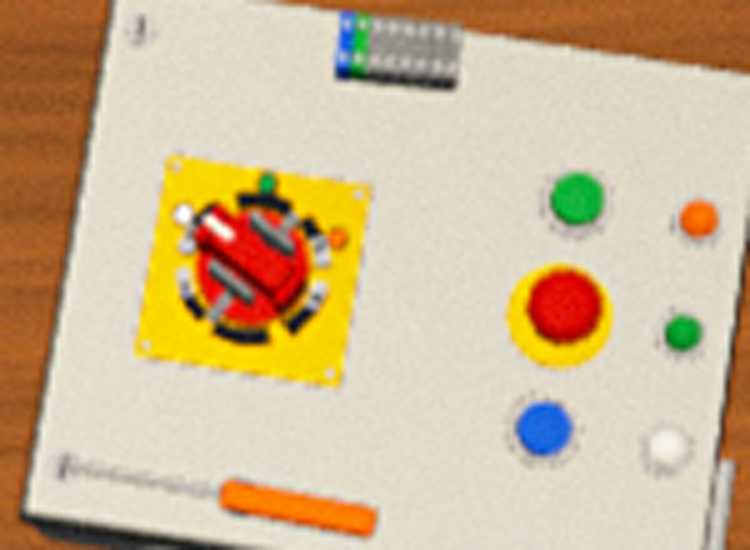

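View pics/sc.png

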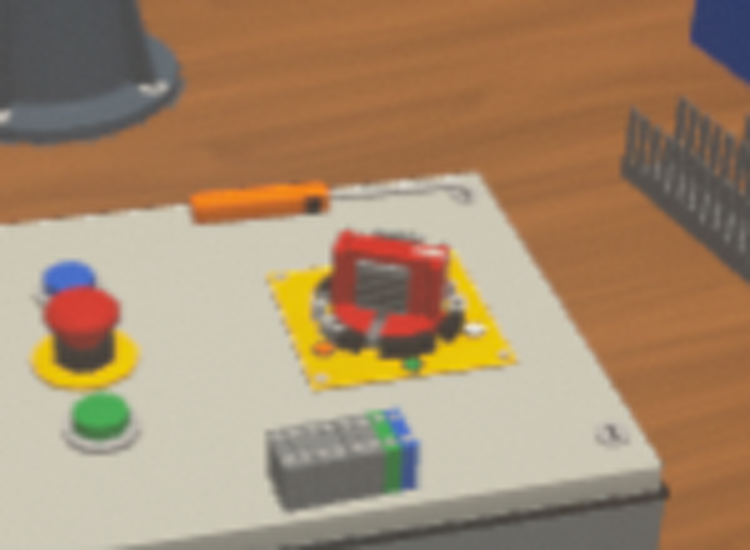

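View pics/top0.png

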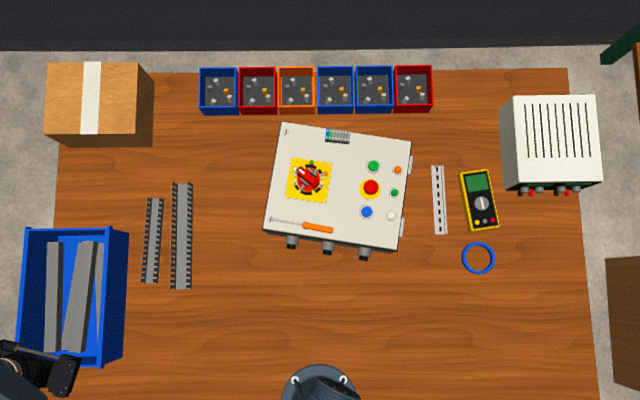

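The top crop shows the plate corners at about (168,157), (371,188), (342,386), (136,353). The handle bar runs from the pointer line at (217,227) to (290,290). The green button is at (578,198), the e-stop at (565,305), and blue at (544,428). In the scene crop the plate corners are at (267,275), (313,391), (519,360), and green is at (101,415).

```bash
python3 - <<'E'
from h import *
from scipy.optimize import least_squares
np.set_printoptions(precision=4,suppress=True)
def T(p): return ((p[0]+.5)/5-.5+258,(p[1]+.5)/5-.5+126)
def S(p): return ((p[0]+.5)/5-.5+260,(p[1]+.5)/5-.5+148)
loc=np.array([[55,55],[55,-55],[-55,-55],[-55,55]])/1e3 # TL(+x,+y) TR BR BL
tc=np.array([T(p) for p in[(168,157),(371,188),(342,386),(136,353)]])
sc=np.array([S(p) for p in[(519,360),(313,391),(267,275)]])
def pts(v): c,s=np.cos(v[3]),np.sin(v[3]); return np.c_[loc@np.array([[c,s],[-s,c]])+v[:2],np.full(4,v[2])]
for nm,f in (("both",lambda v:np.r_[(proj(pts(v),"top")-tc).ravel(),(proj(pts(v)[:3],"scene")-sc).ravel()]),("top",lambda v:np.r_[(proj(pts(v),"top")-tc).ravel(),(v[2]-.133)*1e4]),("scene",lambda v:np.r_[(proj(pts(v)[:3],"scene")-sc).ravel(),(v[2]-.133)*1e4])):
    r=least_squares(f,[.58,.02,.133,-.17]); print(nm,r.x,np.degrees(r.x[3]),np.abs(r.fun).max())
    for q in("green",):pass
# green button triangulation
def tri(a,b):
    def g(P): return np.r_[(proj(P,"top")[0]-a),(proj(P,"scene")[0]-b)]
    r=least_squares(g,[.6,0,.15]);return r.x,np.abs(r.fun).max()
print("green",tri(T((578,198)),S((101,412))),atz(T((578,198)),.144,"top"),atz(S((101,412)),.144,"scene"))
print("estop",tri(T((565,303)),S((82,308))),atz(T((565,303)),.168,"top"))
print("blue",atz(T((544,428)),.144,"top"))
# handle bar from top: red pixels by depth
im,d=bot.capture("top")
hsv=cv2.cvtColor(im,cv2.COLOR_RGB2HSV); red=((hsv[...,0]<6)|(hsv[...,0]>174))&(hsv[...,1]>150)&(hsv[...,2]>60)
m=np.zeros_like(red); m[160:200,285:330]=1; P=cloud(m,d,"top"); 
up=P[P[:,2]>.165]; print(len(up),up[:,2].max(),np.median(up[:,2]),"bar mean",up.mean(0), cv2.minAreaRect((up[:,:2]*1000).astype(np.float32)))
ring=P[(P[:,2]<.150)]; print("plate z",np.median(ring[:,2]))
for n,(u,v) in(("pointer",(217,227)),("barend",(292,262)),("barL",(200,240))): print(n,atz(T((u,v)),.177,"top"))
print("white dot",atz(T((184,213)),.133,"top"),"green",atz(T((267,184)),.133,"top"),"orange",atz(T((338,238)),.133,"top"))
E
```

```text
both [ 0.589   0.0215  0.1307 -0.1615] -9.254958206926112 0.6765005253361096
top [ 0.5882  0.0206  0.133  -0.1639] -9.3934519781171 0.6473549846071194
scene [ 0.5922  0.0214  0.133  -0.1651] -9.461592735786864 0.2661473091475557
green (array([ 0.6238, -0.1501,  0.1407]), np.float64(0.2518556036832251)) [ 0.6228 -0.1504  0.144 ] [ 0.6282 -0.1507  0.144 ]
estop (array([ 0.5636, -0.1397,  0.162 ]), np.float64(0.19649367080535285)) [ 0.5624 -0.1396  0.168 ]
blue [ 0.5009 -0.1294  0.144 ]
230 0.18299947423870697 0.17564130375635434 bar mean [0.5886 0.0207 0.1755] ((589.1785278320312, 20.822555541992188), (60.6166877746582, 38.13367462158203), 52.508060455322266)
plate z 0.13349477128263643
pointer [0.6024 0.0385 0.177 ]
barend [0.5837 0.0003 0.177 ]
barL [0.5957 0.0473 0.177 ]
white dot [0.6196 0.0576 0.133 ] green [0.6348 0.0134 0.133 ] orange [ 0.6051 -0.0239  0.133 ]
```

Axis at about (0.590, 0.021), panel yaw −9.4°, handle at about 51°, and the heights match the text. Next I'll fly over the handle.

Call:
{"op": "move_arm", "data": {
  "increments": [
    {"xyz": [-20,-16,0],"roll": 0,"grip": 100},
    {"xyz": [-31,-25,0],"roll": 0,"grip": 100},
    {"xyz": [-31,-25,0],"roll": 0,"grip": 100},
    {"xyz": [-31,-25,0],"roll": 0,"grip": 100},
    {"xyz": [-31,-25,0],"roll": 0,"grip": 100}
  ]
}}

```text
time_s: 1.47
position: [0.2682, 0.4549, 0.2227]
tcp_rot: [[-0.968, 0.251, 0.0], [0.251, 0.968, 0.0], [-0.0, 0.0, -1.0]]
force: [1.3, 0.0, -0.2]
opening: 1.004
grasp_force: 0.0
```

Call:
{"op": "move_arm", "data": {
  "increments": [
    {"xyz": [-31,-25,0],"roll": 0,"grip": 100},
    {"xyz": [-31,-25,0],"roll": 0,"grip": 100},
    {"xyz": [-31,-25,0],"roll": 0,"grip": 100},
    {"xyz": [-31,-25,0],"roll": 0,"grip": 100},
    {"xyz": [-31,-25,0],"roll": 0,"grip": 100}
  ]
}}

```text
time_s: 1.88
position: [0.387, 0.2946, 0.2229]
tcp_rot: [[-0.968, 0.252, 0.001], [0.252, 0.968, 0.0], [-0.001, 0.001, -1.0]]
force: [0.8, 0.4, 0.4]
opening: 0.999
grasp_force: 0.0
```

Call:
{"op": "move_arm", "data": {
  "increments": [
    {"xyz": [-31,-25,0],"roll": 0,"grip": 100},
    {"xyz": [-31,-25,0],"roll": 0,"grip": 100},
    {"xyz": [-31,-25,0],"roll": 0,"grip": 100},
    {"xyz": [-31,-25,0],"roll": 0,"grip": 100},
    {"xyz": [-31,-25,0],"roll": 0,"grip": 100}
  ]
}}

```text
time_s: 2.3
position: [0.5056, 0.1344, 0.2228]
tcp_rot: [[-0.968, 0.252, 0.001], [0.252, 0.968, 0.0], [-0.0, 0.0, -1.0]]
force: [0.6, 1.0, -0.0]
opening: 1.001
grasp_force: 0.0
```

Call:
{"op": "move_arm", "data": {
  "increments": [
    {"xyz": [-31,-25,0],"roll": 0.12,"grip": 80},
    {"xyz": [-31,-25,0],"roll": 0,"grip": 80},
    {"xyz": [-28,-22,0],"roll": 0,"grip": 80},
    {"xyz": [-15,-12,0],"roll": 0,"grip": 80},
    {"xyz": [0,0,0],"roll": 0.118,"grip": 80}
  ]
}}

```text
time_s: 2.72
position: [0.5788, 0.0176, 0.2227]
tcp_rot: [[-0.878, 0.479, 0.004], [0.479, 0.878, -0.002], [-0.004, -0.0, -1.0]]
force: [-1.2, -0.0, -0.0]
opening: 0.811
grasp_force: 0.0
```

Call:
{"op": "move_arm", "data": {
  "increments": [
    {"xyz": [0,0,0],"roll": 0.125,"grip": 80},
    {"xyz": [0,0,0],"roll": 0.125,"grip": 80},
    {"xyz": [0,0,0],"roll": 0.125,"grip": 80},
    {"xyz": [0,0,0],"roll": 0.125,"grip": 80},
    {"xyz": [0,0,0],"roll": 0.125,"grip": 80}
  ]
}}

```text
time_s: 3.13
position: [0.5756, 0.0221, 0.2226]
tcp_rot: [[-0.432, 0.902, 0.0], [0.902, 0.432, 0.0], [-0.0, 0.0, -1.0]]
force: [-1.0, -0.4, -0.5]
opening: 0.798
grasp_force: 0.0
```

Call:
{"op": "move_arm", "data": {
  "increments": [
    {"xyz": [0,0,0],"roll": 0.125,"grip": 80},
    {"xyz": [0,0,0],"roll": 0.125,"grip": 80},
    {"xyz": [0,0,0],"roll": 0.125,"grip": 80},
    {"xyz": [0,0,0],"roll": 0.125,"grip": 80},
    {"xyz": [0,0,0],"roll": 0.125,"grip": 80}
  ]
}}

```text
time_s: 3.55
position: [0.5756, 0.0222, 0.2226]
tcp_rot: [[0.177, 0.984, 0.0], [0.984, -0.177, -0.0], [0.0, 0.0, -1.0]]
force: [-0.3, -0.0, -0.3]
opening: 0.8
grasp_force: 0.0
```

Call:
{"op": "move_arm", "data": {
  "increments": [
    {"xyz": [0,0,0],"roll": 0.125,"grip": 80},
    {"xyz": [0,0,0],"roll": 0.125,"grip": 80},
    {"xyz": [0,0,0],"roll": 0.125,"grip": 80},
    {"xyz": [0,0,0],"roll": 0.125,"grip": 80},
    {"xyz": [0,0,0],"roll": 0,"grip": 80}
  ]
}}

```text
time_s: 3.97
position: [0.5756, 0.0222, 0.2226]
tcp_rot: [[0.624, 0.781, 0.0], [0.781, -0.624, -0.0], [0.0, 0.0, -1.0]]
force: [-0.5, 0.1, 0.5]
opening: 0.797
grasp_force: 0.0
```

Call:
{"op": "move_arm", "data": {
  "increments": [
    {"xyz": [8,12,0],"roll": 0,"grip": 70},
    {"xyz": [0,0,15],"roll": 0,"grip": 70},
    {"xyz": [0,0,20],"roll": 0,"grip": 70},
    {"xyz": [0,0,20],"roll": 0,"grip": 70},
    {"xyz": [0,0,18],"roll": 0,"grip": 70}
  ]
}}

```text
time_s: 4.38
position: [0.5899, 0.021, 0.1487]
tcp_rot: [[0.62, 0.785, 0.0], [0.785, -0.62, -0.0], [0.0, 0.0, -1.0]]
force: [-0.7, 0.6, 0.1]
opening: 0.702
grasp_force: 0.0
```

Call:
{"op": "move_arm", "data": {
  "increments": [
    {"xyz": [0,0,0],"roll": 0,"grip": 55},
    {"xyz": [0,0,0],"roll": 0,"grip": 50},
    {"xyz": [0,0,0],"roll": 0,"grip": 50}
  ]
}}

```text
time_s: 4.63
position: [0.5907, 0.0209, 0.1504]
tcp_rot: [[0.621, 0.783, 0.002], [0.783, -0.621, -0.0], [0.001, 0.001, -1.0]]
force: [0.8, -0.6, -0.4]
opening: 0.56
grasp_force: 0.0
```

```bash
python3 - <<'E'
from h import *
im,d=bot.capture("scene")
q=proj([[.58,.02,.17]],"scene")[0].astype(int)
c=im[q[1]-45:q[1]+45,q[0]-60:q[0]+60,::-1]
cv2.imwrite("pics/sc2.png",cv2.resize(c,None,fx=6,fy=6,interpolation=cv2.INTER_CUBIC)); print(bot.read_state()['position'],bot.read_state()['time_s'])
E
```

```text
[0.59098158 0.02085222 0.15086108] 4.6833
```

View pics/sc2.png

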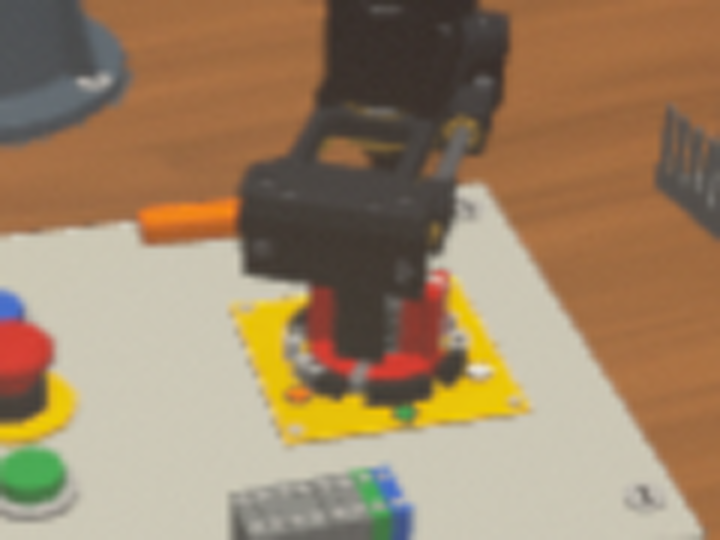

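The fingers stand astride the handle, with the near finger at about (362,320) in front of the grey tab. I'll close in steps.

Call:
{"op": "move_arm", "data": {
  "increments": [
    {"xyz": [0,0,0],"roll": 0,"grip": 46},
    {"xyz": [0,0,0],"roll": 0,"grip": 43},
    {"xyz": [0,0,0],"roll": 0,"grip": 41},
    {"xyz": [0,0,0],"roll": 0,"grip": 40},
    {"xyz": [0,0,0],"roll": 0,"grip": 40}
  ]
}}

```text
time_s: 5.1
position: [0.5906, 0.0208, 0.1506]
tcp_rot: [[0.623, 0.783, 0.002], [0.783, -0.623, -0.0], [0.001, 0.002, -1.0]]
force: [-0.3, -1.5, 4.7]
opening: 0.407
grasp_force: 6.3
```

Call:
{"op": "move_arm", "data": {
  "increments": [
    {"xyz": [0,0,0],"roll": 0,"grip": 38},
    {"xyz": [0,0,0],"roll": 0,"grip": 36},
    {"xyz": [0,0,0],"roll": 0,"grip": 34},
    {"xyz": [0,0,0],"roll": 0,"grip": 33},
    {"xyz": [0,0,0],"roll": 0,"grip": 33}
  ]
}}

```text
time_s: 5.52
position: [0.5906, 0.0208, 0.1506]
tcp_rot: [[0.623, 0.783, 0.002], [0.783, -0.623, -0.0], [0.001, 0.002, -1.0]]
force: [-0.8, 0.2, 5.3]
opening: 0.338
grasp_force: 9.3
```

Call:
{"op": "move_arm", "data": {
  "increments": [
    {"xyz": [0,0,0],"roll": 0,"grip": 32},
    {"xyz": [0,0,0],"roll": 0,"grip": 32},
    {"xyz": [0,0,0],"roll": 0,"grip": 32},
    {"xyz": [0,0,0],"roll": 0,"grip": 32}
  ]
}}

```text
time_s: 5.85
position: [0.5906, 0.0208, 0.1506]
tcp_rot: [[0.623, 0.783, 0.002], [0.783, -0.623, -0.0], [0.001, 0.002, -1.0]]
force: [-0.7, 0.3, 5.2]
opening: 0.325
grasp_force: 9.9
```

Call:
{"op": "move_arm", "data": {
  "increments": [
    {"xyz": [0,0,0],"roll": 0,"grip": 31},
    {"xyz": [0,0,0],"roll": 0.02,"grip": 31},
    {"xyz": [0,0,0],"roll": 0.04,"grip": 31},
    {"xyz": [0,0,0],"roll": 0.04,"grip": 31}
  ]
}}

```text
time_s: 6.18
position: [0.5905, 0.0209, 0.1507]
tcp_rot: [[0.698, 0.716, 0.002], [0.716, -0.698, -0.0], [0.001, 0.002, -1.0]]
force: [-0.1, 0.3, 7.1]
opening: 0.31
grasp_force: 17.8
```

Call:
{"op": "move_arm", "data": {
  "increments": [
    {"xyz": [0,0,0],"roll": 0.08,"grip": 31},
    {"xyz": [0,0,0],"roll": 0.08,"grip": 31},
    {"xyz": [0,0,0],"roll": 0.08,"grip": 31},
    {"xyz": [0,0,0],"roll": 0.08,"grip": 31},
    {"xyz": [0,0,0],"roll": 0.08,"grip": 31}
  ]
}}

```text
time_s: 6.6
position: [0.5903, 0.0212, 0.1506]
tcp_rot: [[0.923, 0.385, 0.001], [0.385, -0.923, -0.0], [0.001, 0.001, -1.0]]
force: [-0.5, 1.7, 6.9]
opening: 0.318
grasp_force: 18.0
```

Call:
{"op": "move_arm", "data": {
  "increments": [
    {"xyz": [0,0,0],"roll": 0.08,"grip": 31},
    {"xyz": [0,0,0],"roll": 0.08,"grip": 31},
    {"xyz": [0,0,0],"roll": 0.08,"grip": 31},
    {"xyz": [0,0,0],"roll": 0.08,"grip": 31},
    {"xyz": [0,0,0],"roll": 0.05,"grip": 31}
  ]
}}

```text
time_s: 7.02
position: [0.5903, 0.0215, 0.1506]
tcp_rot: [[1.0, 0.026, 0.001], [0.026, -1.0, 0.001], [0.001, -0.0, -1.0]]
force: [-0.6, 1.6, 6.2]
opening: 0.315
grasp_force: 18.0
```

Call:
{"op": "move_arm", "data": {
  "increments": [
    {"xyz": [0,0,0],"roll": 0.03,"grip": 31},
    {"xyz": [0,0,0],"roll": 0,"grip": 31},
    {"xyz": [0,0,0],"roll": 0,"grip": 31}
  ]
}}

```text
time_s: 7.27
position: [0.5903, 0.0215, 0.1507]
tcp_rot: [[1.0, -0.001, 0.001], [-0.001, -1.0, 0.001], [0.001, -0.001, -1.0]]
force: [-1.6, 1.5, 7.0]
opening: 0.315
grasp_force: 18.2
```

Call:
{"op": "move_arm", "data": {
  "increments": [
    {"xyz": [0,0,0],"roll": 0,"grip": 34},
    {"xyz": [0,0,0],"roll": 0,"grip": 37},
    {"xyz": [0,0,0],"roll": 0,"grip": 39},
    {"xyz": [0,0,0],"roll": 0,"grip": 39},
    {"xyz": [0,0,0],"roll": 0,"grip": 39}
  ]
}}

```text
time_s: 7.68
position: [0.5895, 0.021, 0.1491]
tcp_rot: [[1.0, -0.001, -0.001], [-0.001, -1.0, -0.0], [-0.001, 0.0, -1.0]]
force: [-0.3, -0.1, 0.6]
opening: 0.386
grasp_force: 0.0
```

Call:
{"op": "move_arm", "data": {
  "increments": [
    {"xyz": [0,0,0],"roll": 0,"grip": 34},
    {"xyz": [0,0,0],"roll": 0,"grip": 31},
    {"xyz": [0,0,0],"roll": 0,"grip": 31},
    {"xyz": [0,0,0],"roll": 0.052,"grip": 31},
    {"xyz": [0,0,0],"roll": 0,"grip": 31}
  ]
}}

```text
time_s: 8.1
position: [0.5895, 0.0216, 0.1492]
tcp_rot: [[0.999, -0.054, -0.001], [-0.054, -0.999, 0.001], [-0.001, -0.001, -1.0]]
force: [1.0, 1.1, -1.2]
opening: 0.314
grasp_force: 15.7
```

Call:
{"op": "move_arm", "data": {
  "increments": [
    {"xyz": [0,0,0],"roll": 0,"grip": 35},
    {"xyz": [0,0,0],"roll": 0,"grip": 39},
    {"xyz": [0,0,0],"roll": 0,"grip": 39},
    {"xyz": [0,0,0],"roll": 0,"grip": 39}
  ]
}}

```text
time_s: 8.43
position: [0.5895, 0.0213, 0.1492]
tcp_rot: [[0.999, -0.053, -0.001], [-0.053, -0.999, 0.001], [-0.001, -0.001, -1.0]]
force: [-0.9, 2.6, -1.7]
opening: 0.386
grasp_force: 5.6
```

Call:
{"op": "move_arm", "data": {
  "increments": [
    {"xyz": [0,0,0],"roll": 0,"grip": 41},
    {"xyz": [0,0,0],"roll": 0,"grip": 41},
    {"xyz": [0,0,0],"roll": 0,"grip": 41}
  ]
}}

```text
time_s: 8.68
position: [0.5895, 0.0211, 0.1492]
tcp_rot: [[0.999, -0.053, -0.001], [-0.053, -0.999, 0.0], [-0.001, -0.0, -1.0]]
force: [-0.0, 1.5, -3.5]
opening: 0.405
grasp_force: 3.5
```

Call:
{"op": "move_arm", "data": {
  "increments": [
    {"xyz": [0,0,0],"roll": 0,"grip": 43},
    {"xyz": [0,0,0],"roll": 0,"grip": 43},
    {"xyz": [0,0,0],"roll": 0,"grip": 43}
  ]
}}

```text
time_s: 8.93
position: [0.5897, 0.0211, 0.1493]
tcp_rot: [[0.999, -0.053, -0.001], [-0.053, -0.999, 0.0], [-0.001, -0.0, -1.0]]
force: [0.2, 3.2, -3.8]
opening: 0.428
grasp_force: 3.5
```

Call:
{"op": "move_arm", "data": {
  "increments": [
    {"xyz": [0,0,0],"roll": 0,"grip": 46},
    {"xyz": [0,0,0],"roll": 0,"grip": 46},
    {"xyz": [0,0,0],"roll": 0,"grip": 46}
  ]
}}

```text
time_s: 9.18
position: [0.5902, 0.0208, 0.15]
tcp_rot: [[0.999, -0.053, 0.001], [-0.053, -0.999, -0.0], [0.001, 0.0, -1.0]]
force: [-0.9, 2.7, -2.0]
opening: 0.459
grasp_force: 1.0
```

Call:
{"op": "move_arm", "data": {
  "increments": [
    {"xyz": [0,0,0],"roll": 0,"grip": 43},
    {"xyz": [0,0,0],"roll": 0,"grip": 41},
    {"xyz": [0,0,0],"roll": 0,"grip": 41},
    {"xyz": [0,0,0],"roll": 0,"grip": 41}
  ]
}}

```text
time_s: 9.52
position: [0.5901, 0.0206, 0.15]
tcp_rot: [[0.999, -0.053, 0.001], [-0.053, -0.999, -0.001], [0.001, 0.001, -1.0]]
force: [-0.9, 0.9, 0.4]
opening: 0.415
grasp_force: 6.4
```

The selector is locked: both tabs sit at full width, 6.4 N and balanced. Releasing and rising.

Call:
{"op": "move_arm", "data": {
  "increments": [
    {"xyz": [0,0,0],"roll": 0,"grip": 50},
    {"xyz": [0,0,0],"roll": 0,"grip": 60},
    {"xyz": [0,0,0],"roll": 0,"grip": 70},
    {"xyz": [0,0,0],"roll": 0,"grip": 70},
    {"xyz": [0,0,-10],"roll": 0,"grip": 70}
  ]
}}

```text
time_s: 9.93
position: [0.5888, 0.0207, 0.1582]
tcp_rot: [[0.999, -0.053, -0.004], [-0.053, -0.999, -0.0], [-0.004, 0.0, -1.0]]
force: [-0.0, 0.5, -0.5]
opening: 0.664
grasp_force: 0.0
```

Call:
{"op": "move_arm", "data": {
  "increments": [
    {"xyz": [0,0,-20],"roll": 0,"grip": 70},
    {"xyz": [0,0,-30],"roll": 0,"grip": 70},
    {"xyz": [0,0,-15],"roll": 0,"grip": 60},
    {"xyz": [5,20,0],"roll": 0,"grip": 40},
    {"xyz": [9,34,0],"roll": 0,"grip": 20}
  ]
}}

```text
time_s: 10.35
position: [0.6014, -0.0316, 0.2273]
tcp_rot: [[0.999, -0.048, 0.004], [-0.048, -0.999, 0.0], [0.003, -0.0, -1.0]]
force: [0.5, 0.1, -0.8]
opening: 0.55
grasp_force: 0.0
```

Call:
{"op": "move_arm", "data": {
  "increments": [
    {"xyz": [9,34,0],"roll": 0,"grip": 0},
    {"xyz": [9,34,0],"roll": 0,"grip": 0},
    {"xyz": [9,34,0],"roll": 0,"grip": 0},
    {"xyz": [3,13,0],"roll": 0,"grip": 0},
    {"xyz": [0,0,0],"roll": 0,"grip": 0}
  ]
}}

```text
time_s: 10.77
position: [0.6257, -0.1542, 0.2251]
tcp_rot: [[0.998, -0.058, 0.002], [-0.058, -0.998, -0.002], [0.002, 0.002, -1.0]]
force: [0.5, 0.2, 0.1]
opening: 0.177
grasp_force: 0.0
```

```bash
python3 - <<'E'
from h import *
im,d=bot.capture("scene"); im2,d2=bot.capture("top")
out=[]
for i,n,z in((im,"scene",.16),(im2,"top",.16)):
    q=proj([[.595,-.05,z]],n)[0].astype(int)
    out.append(cv2.resize(i[q[1]-45:q[1]+45,q[0]-80:q[0]+80,::-1],None,fx=4.9,fy=3.3*4.9/4.9*1.0 if 0 else 4.9,interpolation=cv2.INTER_CUBIC)[:300] if 0 else cv2.resize(i[q[1]-30:q[1]+30,q[0]-80:q[0]+80,::-1],None,fx=5,fy=5,interpolation=cv2.INTER_CUBIC))
cv2.imwrite("pics/chk.png",np.vstack(out)); s=bot.read_state(); print(s['position'],s['force'],s['time_s'])
E
```

```text
[ 0.62441814 -0.14983853  0.22468266] [ 0.07714116  0.66048084 -0.10137922] 10.8667
```

View pics/chk.png

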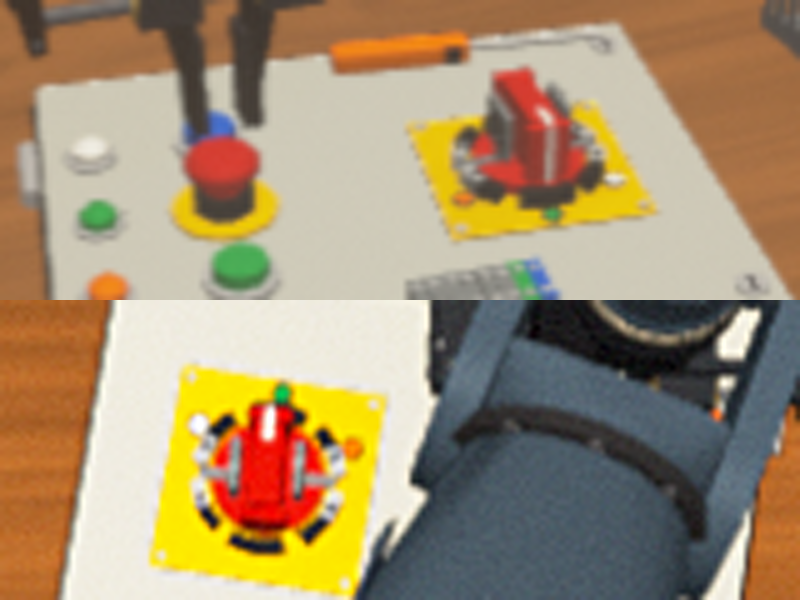

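The selector stands just left of the green dot (pointer line at (268,420)), with both tabs out symmetrically at x≈235 and 300. Now the button.

Call:
{"op": "move_arm", "data": {
  "increments": [
    {"xyz": [0,0,10],"roll": 0,"grip": 0},
    {"xyz": [0,0,20],"roll": 0,"grip": 0},
    {"xyz": [0,0,20],"roll": 0,"grip": 0},
    {"xyz": [0,0,17],"roll": 0,"grip": 0},
    {"xyz": [0,0,0],"roll": 0,"grip": 0}
  ]
}}

```text
time_s: 11.28
position: [0.6215, -0.1466, 0.1532]
tcp_rot: [[0.999, -0.051, -0.009], [-0.051, -0.999, 0.004], [-0.009, -0.004, -1.0]]
force: [-0.9, -0.4, 0.0]
opening: 0.009
grasp_force: 0.0
```

Call:
{"op": "move_arm", "data": {
  "increments": [
    {"xyz": [0,0,2],"roll": 0,"grip": 0},
    {"xyz": [0,0,2],"roll": 0,"grip": 0},
    {"xyz": [0,0,2],"roll": 0,"grip": 0},
    {"xyz": [0,0,2],"roll": 0,"grip": 0},
    {"xyz": [0,0,2],"roll": 0,"grip": 0}
  ]
}}

```text
time_s: 11.7
position: [0.6254, -0.1502, 0.1483]
tcp_rot: [[0.999, -0.053, 0.002], [-0.053, -0.999, -0.001], [0.002, 0.001, -1.0]]
force: [0.1, -0.2, -0.4]
opening: 0.007
grasp_force: 0.0
```

Call:
{"op": "move_arm", "data": {
  "increments": [
    {"xyz": [0,0,2],"roll": 0,"grip": 0},
    {"xyz": [0,0,2],"roll": 0,"grip": 0},
    {"xyz": [0,0,1],"roll": 0,"grip": 0},
    {"xyz": [0,0,0],"roll": 0,"grip": 0}
  ]
}}

```text
time_s: 12.03
position: [0.625, -0.1503, 0.1428]
tcp_rot: [[0.999, -0.053, 0.0], [-0.053, -0.999, -0.0], [0.0, 0.0, -1.0]]
force: [-0.9, 0.9, 1.8]
opening: 0.006
grasp_force: 1.3
```

Contact just below 0.144, as expected.

Call:
{"op": "move_arm", "data": {
  "increments": [
    {"xyz": [0,0,1],"roll": 0,"grip": 0},
    {"xyz": [0,0,1],"roll": 0,"grip": 0},
    {"xyz": [0,0,1],"roll": 0,"grip": 0},
    {"xyz": [0,0,0],"roll": 0,"grip": 0}
  ]
}}

```text
time_s: 12.37
position: [0.625, -0.1503, 0.1398]
tcp_rot: [[0.999, -0.053, 0.001], [-0.053, -0.999, -0.0], [0.001, 0.0, -1.0]]
force: [-1.0, 0.3, 5.1]
opening: 0.004
grasp_force: 2.3
```

Call:
{"op": "move_arm", "data": {
  "increments": [
    {"xyz": [0,0,0.5],"roll": 0,"grip": 0},
    {"xyz": [0,0,0.5],"roll": 0,"grip": 0},
    {"xyz": [0,0,0],"roll": 0,"grip": 0}
  ]
}}

```text
time_s: 12.62
position: [0.6251, -0.1503, 0.1394]
tcp_rot: [[0.999, -0.053, 0.001], [-0.053, -0.999, -0.0], [0.001, 0.0, -1.0]]
force: [-1.1, 1.0, 7.6]
opening: 0.01
grasp_force: 3.6
```

It's at its stop at 7.6 N. Lifting off.

Call:
{"op": "move_arm", "data": {
  "increments": [
    {"xyz": [0,0,-5],"roll": 0,"grip": 0},
    {"xyz": [0,0,-15],"roll": 0,"grip": 0},
    {"xyz": [0,0,-30],"roll": 0,"grip": 0},
    {"xyz": [0,0,-30],"roll": 0,"grip": 0},
    {"xyz": [0,0,-10],"roll": 0,"grip": 0}
  ]
}}

```text
time_s: 13.03
position: [0.6269, -0.1509, 0.2324]
tcp_rot: [[0.999, -0.053, 0.006], [-0.053, -0.999, -0.003], [0.006, 0.002, -1.0]]
force: [1.2, -0.6, -0.6]
opening: 0.007
grasp_force: 0.0
```

Call:
{"op": "move_arm", "data": {
  "increments": [
    {"xyz": [0,0,0],"roll": 0,"grip": 0},
    {"xyz": [0,0,0],"roll": 0,"grip": 0},
    {"xyz": [0,0,0],"roll": 0,"grip": 0},
    {"xyz": [0,0,0],"roll": 0,"grip": 0},
    {"xyz": [0,0,0],"roll": 0,"grip": 0}
  ]
}}

```text
time_s: 13.45
position: [0.6239, -0.1497, 0.2265]
tcp_rot: [[0.999, -0.053, -0.003], [-0.053, -0.999, 0.002], [-0.004, -0.001, -1.0]]
force: [0.1, -0.0, 0.4]
opening: 0.006
grasp_force: 0.0
```

```bash
python3 -c "
from rig import bot
s=bot.read_state(); print(s['position'],s['force'],s['time_s']); print(bot.hand_in())"
```

```text
[ 0.62387974 -0.14972234  0.2265047 ] [ 0.06910516 -0.02461369  0.41671299] 13.45
the job is handed in; nothing more can be done
None
```

I turned the selector to the green notch, where both tabs sprang out and locked it, then pressed the green start button to its stop at about 7.6 N and lifted clear; I handed the job in at 13.45 s, and no verdict came back.

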